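# Light-cure the glued bud of a lotus candle holder

## Robot

A 6-joint arm with a two-finger parallel gripper is mounted at the origin on a cart in front of the work surface, level with it; the furniture and walls round the work are solid. World frame = base frame: x ahead of the robot, y to its left, z up, the work surface at z = 0. Lengths are in m, angles in degrees, forces in N, time in s.
With the tool pointing down it reaches from about 0.325 to 0.85 m from the base axis. Payload 15.5 kg.
Tool frame: the origin (TCP) lies at the very end of the fingers, on their centre line; the grasp point (between the pads) lies arm.grip_depth behind it (arm.grip_depth is the distance from the TCP to the grasp point, in m); z points along the fingers, y is the line along which they close (so a half turn about z gives the same grasp; the last joint's range is limited). The gripper opens to 91 mm and grips with 3 to 60 N. Pads are 32 mm wide; open, the fingers measure 118 mm over their backs; the gripper's body (76 mm by 178 mm) begins 60 mm behind the grasp point.
Start: joints at [66.606, 28.281, 77.091, -0, 74.628, -5.472], TCP at [0.192, 0.595, 0.214] pointing down, gripper open.
Joint ranges: [-166.48, 166.48], [-47.26, 123.95], [12.59, 153.08], [-70.14, 250.14], [6.76, 159.57], [-176.63, 176.63]. Speed limits (degrees/s): [108.29, 108.29, 147.25, 172.46, 172.46, 172.46].

## Interface

Orientations are given as a 3x3 rotation matrix whose columns are the frame's x, y, z axes.
In Python, from rig import arm gives the robot as it stands. Calls block until the motion is done:
- arm.move_to(position, orientation): joint-space move of the TCP to a pose.
- arm.move_l(position, orientation=None, feed=0.15): straight line of the TCP; orientation=None keeps the orientation; feed is the mean speed in m/s.
- arm.move_joints(angles): joint-space move.
- arm.grip(opening): finger opening in m; the grip force is fixed at half the most; returns when the fingers have stopped.
- arm.sleep(seconds).
- arm.solve_ik(position, orientation): joint angles nearest the present ones, or None.
- arm.snapshot(name): name is "side" or "top" or "wrist"; returns the picture (420x560x3 uint8, red, green, blue); there is no depth.
- arm.get_calibration(name): a dict with "intrinsics" (3x3 intrinsics, pixels), "k1" (the pictures are not rectified: a ray, as slopes to the right and down, at radius r is drawn at 1 + k1 r^2 times it, then the intrinsics apply), "cam_to_world" (4x4, takes a point from camera to world coordinates). Camera axes: x right, y down, z forward; pixel columns grow to the right and rows downward; lengths in m; the calibration is good to about 2 mm. A picture is of the moment at which its call begins: read the wrist's pose just before it. get_calibration takes no time and is no camera call; for the wrist camera it gives the pose at the moment of the call.
A pose or a line that the arm cannot do raises arm.Unreachable and nothing moves.
- arm.sign_off(): hands the job in; it is judged then, once.
Readings, each from a call of its own:
- arm.current_t(): time.
- arm.current_joint_positions(): joint angles.
- arm.current_dq(): joint speeds.
- arm.current_tau(): joint torques, N m.
- arm.current_ee_pos(): TCP position.
- arm.current_tool_rot(): TCP orientation.
- arm.current_force(): force on the tool from outside, world axes, zero at the start.
- arm.current_torque(): the same for the moment, N m.
- arm.current_width(): finger opening in m.
- arm.current_grasp_force(): force on a finger pad.
Only numpy, scipy, OpenCV 4.12 (cv2) and the standard library are available. Lean on these libraries where they do the work, as an engineer would, in place of code of your own. Each camera call takes 0.05 s, during which the arm holds its last target. There are 200 camera calls.

## Task

The white bud on the half-painted lotus has just been glued on with light-curing glue and must not be touched, nor the rest of the flower. Turn the turntable by its disc until the bud stands on the side facing the front edge of the bench (your side), then take the cordless curing lamp from its rest by the grip so that its orange side switch is squeezed in, and from the bud's side shine it steadily at the foot of the bud, with the lens about 4 cm away, for two seconds. Then lay the lamp back in its rest as it was, lens end forward, switch let go, without disturbing the lotus or the things round it.

Things in the scene. Friction and masses are not known exactly. Their poses are not given: they have to be found in the camera images.
- turntable: decorating turntable fixed to the bench: round base (radius 63 mm) under a white disc of radius 86 mm, flat top 58 mm above the bench; origin on its axis at bench height, -x towards the bench's front edge. The lotus stands in the middle, reaching 57 mm out; the ring from 60 to 86 mm is bare. The disc turns easily when a fingertip pressed lightly on that ring is dragged round.
- turntable_wheel (a joint): angle of the turntable's disc, rad, 0 as found, growing anticlockwise seen from above; it turns endlessly either way
- lotus: half-painted resin lotus candle holder, 64x110x75 mm, 0.16 kg, standing loose on the middle of the disc: green leaves, some still unpainted white, and an egg-shaped white bud on top of an upright green stem, its highest point (not the white leaf tip opposite). Origin at the centre of its underside, z up. The bud, radius 7 mm, stands at x=12, y=-35 mm, 52 to 76 mm above the underside.
- bud_joint (a point): the foot of the white bud, where it meets the green stem, on its outer side: the glued joint to be cured, 44 mm out from the lotus's axis and 55 mm above its underside
- lamp_rest: black and grey charging rest of the lamp, fixed to the bench: base plate 156x64x10 mm, two grey forks 12 mm thick at x=-46 and +46 mm (floor 27 mm, tips 51 mm above the bench, 35 mm wide inside, flared at the top), tail stop at x=-82 mm; origin at the underside midway between the forks; x points to the lens end, z up
- lamp: cordless curing lamp, white body 30 mm wide (y), 26 mm high (z), 171 mm long, 0.22 kg, lying level in its rest; origin on its axis at mid grip, 40 mm above the bench at rest; +x along the axis to the lens. Grip it across y at the origin, between the forks (80 mm apart): this squeezes in the orange switch bar on its +y flank. Width there 35 mm with the switch out, 31 mm in.
- lamp_lens (a point): centre of the lamp's violet lens, on its axis 94 mm ahead of its origin; the light goes straight out along the lamp's +x
- lamp_switch (a joint): orange switch bar, 50 mm long, on the lamp's +y flank: 0 out (off), 0.004 m fully in (on); a spring of 5 N pushes it out
- rest_lens (a point): where the middle of the lens is when the lamp lies home in its rest: 94 mm ahead of the rest's origin, 40 mm above the bench
- white_pot: small white paint pot, 54 mm across, 45 mm high, a bystander; origin at the centre of its underside
- wood_brush: paint brush with pale wooden handle, 160 mm long, 10 mm thick, lying on the bench near its front edge, a bystander; origin at its middle, underside
Mind the look-alikes: they are no part of the job. Of the things that look like the lamp, the larger one is meant.

How it is judged:
By the outcome, as a careful person would: the job done as asked, in the order asked, and still so for the second after the job is handed in, with the robot touching nothing.
It also fails if it takes over 72 s, if anything falls off the work surface, if the arm or the gripper's body presses on something with over 40 N, if the wrist force passes 120 N, or if a joint passes its speed limit or range.

## Working session

There is one attempt and no reset: what is moved stays moved. The work goes in short steps, each a Python script; the robot and the scene stay as the last script left them, time stands still between calls to the robot, and variables do not carry over. Pictures are saved under pics/ and viewed, at most 10 in all, crops included, and the job is handed in when it is done.

```bash
ls; mkdir -p pics; cat > h.py <<'E'
import numpy as np, cv2
from rig import arm
def ray(cal,u,v):
    K=np.array(cal["intrinsics"]);k=cal["k1"];T=np.array(cal["cam_to_world"])
    d=np.array([(u-K[0,2])/K[0,0],(v-K[1,2])/K[1,1]])
    s=d.copy()
    for _ in range(30): s=d/(1+k*(s@s))
    w=T[:3,:3]@np.array([s[0],s[1],1.]);return T[:3,3],w/np.linalg.norm(w)
def onz(cal,u,v,z):
    o,w=ray(cal,u,v);return o+w*(z-o[2])/w[2]
def proj(cal,p):
    K=np.array(cal["intrinsics"]);T=np.array(cal["cam_to_world"])
    c=T[:3,:3].T@(np.array(p)-T[:3,3]);s=c[:2]/c[2];s=s*(1+cal["k1"]*(s@s))
    return K[:2,:2]@s+K[:2,2]
def tri(a,b):
    (o1,d1),(o2,d2)=a,b
    A=np.array([d1,-d2]).T;t=np.linalg.lstsq(A,o2-o1,rcond=None)[0]
    p,q=o1+d1*t[0],o2+d2*t[1];return (p+q)/2,np.linalg.norm(p-q)
def save(n,im,s=1.0):
    cv2.imwrite(n,cv2.resize(im[:,:,::-1],None,fx=s,fy=s,interpolation=cv2.INTER_CUBIC))
E
python3 - <<'E'
from h import *
a=arm.snapshot("top");b=arm.snapshot("side");c=arm.snapshot("wrist")
for n,i in zip(("top","side","wrist"),(a,b,c)):
    np.save(n,i); cal=arm.get_calibration(n); print(n,np.round(cal["cam_to_world"],3).tolist(),np.array(cal["intrinsics"])[0])
    save(f"pics/{n}0.png",i,1.42)
print(arm.grip_depth,arm.current_t(),arm.current_width())
E
```

```text
pics
top [[0.03, -0.978, 0.207, 0.31], [-1.0, -0.031, 0.001, -0.15], [0.005, -0.207, -0.978, 1.208], [0.0, 0.0, 0.0, 1.0]] [412.81596025   0.         278.11452949]
side [[-0.347, -0.816, 0.462, 0.027], [-0.938, 0.301, -0.174, 0.074], [0.003, -0.493, -0.87, 1.116], [0.0, 0.0, 0.0, 1.0]] [483.09709245   0.         283.03129492]
wrist [[0.307, 0.912, 0.273, 0.115], [0.952, -0.294, -0.088, 0.619], [0.0, 0.287, -0.958, 0.385], [0.0, 0.0, 0.0, 1.0]] [312.32395766   0.         278.73969186]
0.0188 0.15 0.09103123661752113
```

View pics/top0.png

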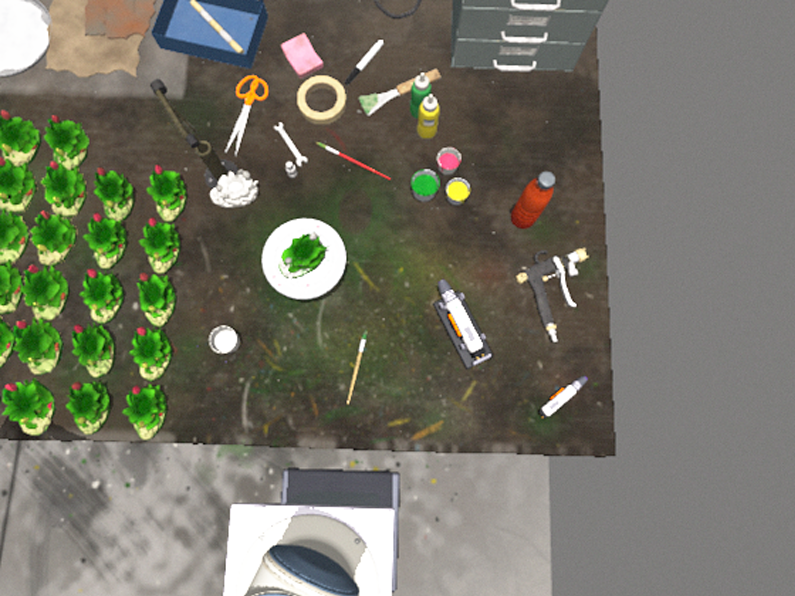

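View pics/side0.png

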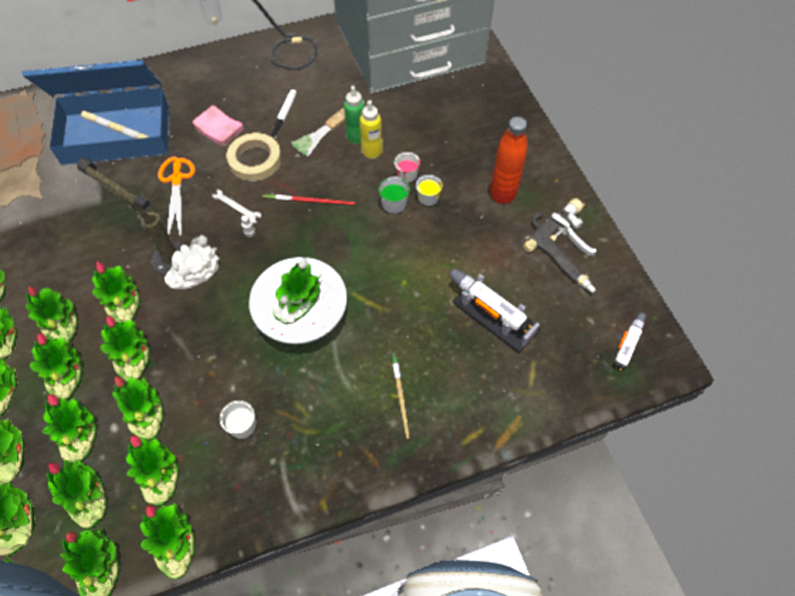

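The top view (×1.42) shows the turntable with the lotus at (304,258), the lamp in its rest at (462,325) with the lens end up-left at (445,287), the white pot at (223,340) and the brush at (357,368). 
- **Lamp candidates:** the large one in the rest at (462,325), or a small one lying at (563,397). I choose the large one. 
- **Lotus candidates:** the half-painted one on the disc at (304,258), the all-white one at (234,189), and the green flower rows on the left. I choose the one on the disc.

Next is a close crop to check this.

```bash
python3 - <<'E'
from h import *
t=np.load("top.npy");s=np.load("side.npy")
def crop(i,u,v,w,h,f): return cv2.resize(i[v:v+h,u:u+w],(w*f,h*f),interpolation=cv2.INTER_CUBIC)
A=crop(t,180,148,70,70,4);B=crop(s,170,172,80,75,4)
C=crop(t,300,190,50,70,4);D=crop(s,310,183,75,70,4)
o=np.zeros((600,800,3),np.uint8)
for im,(x,y) in zip((A,B,C,D),((0,0),(400,0),(0,300),(400,300))): o[y:y+im.shape[0],x:x+im.shape[1]]=im
save("pics/crop.png",o)
E
```

```text
(no output)
```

View pics/crop.png

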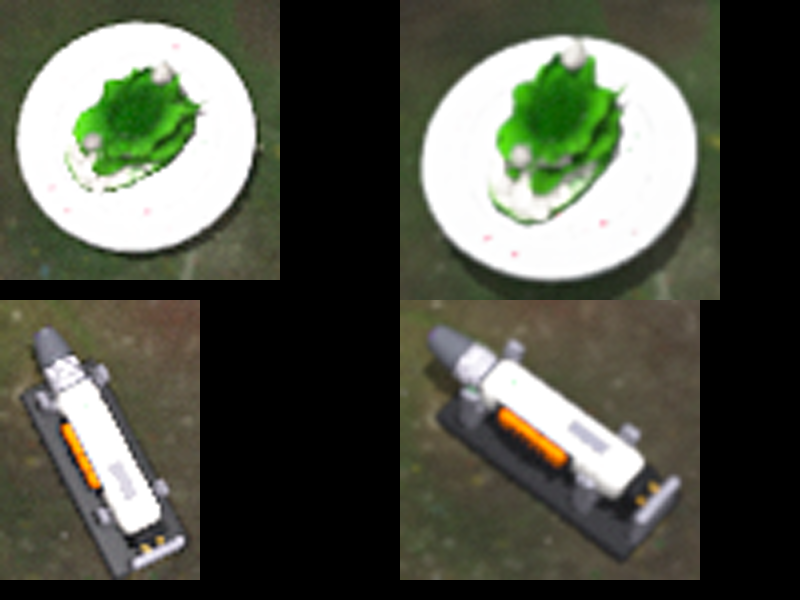

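The crop shows the large lamp in its rest, with orange on its left (+y) flank and the lens to the upper left. The lotus on the disc has two white tips, at top px (220.5,166) and (203,183.5). I'll triangulate both to tell which is the bud.

```bash
python3 - <<'E'
from h import *
t=np.load("top.npy");s=np.load("side.npy");ct=arm.get_calibration("top");cs=arm.get_calibration("side")
for a,b in (((220.5,166.2),(213.3,185)),((203,183.5),(200.5,210.7))):
    print("tip",tri(ray(ct,*a),ray(cs,*b)))
def biggest(m,box):
    u,v,w,h=box;z=np.zeros_like(m);z[v:v+h,u:u+w]=m[v:v+h,u:u+w]
    c,_=cv2.findContours(z,cv2.RETR_EXTERNAL,cv2.CHAIN_APPROX_NONE);return max(c,key=cv2.contourArea)
def white(i): h=cv2.cvtColor(i,cv2.COLOR_RGB2HSV);return ((h[...,2]>190)&(h[...,1]<40)).astype(np.uint8)
def orange(i): h=cv2.cvtColor(i,cv2.COLOR_RGB2HSV);return ((h[...,0]>5)&(h[...,0]<20)&(h[...,1]>180)&(h[...,2]>150)).astype(np.uint8)
for i,c,box in ((t,ct,(180,148,70,70)),(s,cs,(170,172,80,75))):
    k=cv2.convexHull(biggest(white(i),box))[:,0].astype(float)
    P=np.array([onz(c,*p,0.058) for p in k])[:,:2]
    (x,y),r=cv2.minEnclosingCircle((P*1000).astype(np.float32));print("disc",x,y,r)
    A=np.c_[2*P,np.ones(len(P))];q=np.linalg.lstsq(A,(P**2).sum(1),rcond=None)[0];print(q[:2],np.sqrt(q[2]+q[:2]@q[:2]))
for i,c,box in ((t,ct,(300,190,50,75)),(s,cs,(310,183,75,70))):
    k=biggest(orange(i),box)[:,0].astype(float);P=np.array([onz(c,*p,0.045) for p in k])[:,:2]
    r=cv2.minAreaRect((P*1000).astype(np.float32));print("orange",r)
    k=biggest(white(i),box)[:,0].astype(float);P=np.array([onz(c,*p,0.053) for p in k])[:,:2]
    r=cv2.minAreaRect((P*1000).astype(np.float32));print("white",r)
for a,b in (((300+47/4,190+35/4),(310+40/4,183+45/4)),): print("lens end",tri(ray(ct,*a),ray(cs,*b)))
for n,uv,z in (("pot",(223,340),.045),("brushA",(364,333),.005),("brushB",(348,403),.005),("small lamp",(563,397),.01)):
    print(n,onz(ct,uv[0]/1.42,uv[1]/1.42,z))
E
```

```text
tip (array([0.66369917, 0.01405918, 0.11992296]), np.float64(0.0017352367268768378))
tip (array([0.6182966 , 0.06241265, 0.09895773]), np.float64(0.0006461813315928171))
disc 637.265869140625 39.907012939453125 85.47779083251953
[0.637189   0.03981586] 0.08486294258036112
disc 636.978515625 40.42097091674805 86.04776000976562
[0.63691942 0.04064227] 0.08527932251516303
orange ((496.7330017089844, -276.599609375), (17.748329162597656, 5.160820960998535), 27.075361251831055)
white ((519.1742553710938, -283.57183837890625), (132.4738006591797, 31.004745483398438), 28.55401611328125)
orange ((510.1500549316406, -267.3310852050781), (51.212032318115234, 8.990286827087402), 27.811214447021484)
white ((516.4119873046875, -278.6448974609375), (131.9072723388672, 38.186912536621094), 27.317724227905273)
lens end (array([ 0.60380647, -0.24758215,  0.01899866]), np.float64(6.314169341551725e-07))
pot [0.4648219  0.19137093 0.045     ]
brushA [ 0.49382936 -0.08714273  0.005     ]
brushB [ 0.34995881 -0.06071954  0.005     ]
small lamp [ 0.37499221 -0.49473787  0.01      ]
```

The tip at (0.664,0.014,0.120) is the higher one and its radius is 37 mm, so it is the bud, at azimuth −44°. It needs about −136° to face −x. I'll drag the ring on the lotus's narrow side, 109° clockwise of the bud, so the gripper body stays clear. First I'll check IK for that path.

```bash
cat >> h.py <<'E'
C=np.array([.637,.0402])
def ring(phi,z,flip=1,r=.078):
    f=np.radians(phi);e=np.array([np.cos(f),np.sin(f),0])*flip
    R=np.c_[e,np.cross([0,0,-1],e),[0,0,-1]]
    return [C[0]+r*np.cos(f),C[1]+r*np.sin(f),z],R
def down(yaw):
    f=np.radians(yaw);e=np.array([np.cos(f),np.sin(f),0]);return np.c_[e,np.cross([0,0,-1],e),[0,0,-1]]
E
python3 - <<'E'
from h import *
for fl in (1,-1):
    for ph in (-153,-187,-221,-255,-289):
        q=arm.solve_ik(*ring(ph,.06,fl));print(fl,ph,None if q is None else np.round(q,1))
for y in (28,208,0,180):
    print(y,np.round(arm.solve_ik([.5,-.28,.1],down(y)),1),np.round(arm.solve_ik([.459,.04,.1],down(y)),1))
E
```

```text
1 -153 [  -5.5   34.8   94.3   -0.    50.9 -122.5]
1 -187 [ -1.   34.5  95.2  -0.   50.4 -84. ]
1 -221 [  3.1  35.8  91.7  -0.   52.4 -45.9]
1 -255 [ 5.2 38.4 85.4 -0.  56.2 -9.8]
1 -289 [ 4.7 41.3 78.4 -0.  60.4 23.7]
-1 -153 [-5.5 34.8 94.3 -0.  50.9 57.5]
-1 -187 [-1.  34.5 95.2 -0.  50.4 96. ]
-1 -221 [  3.1  35.8  91.7  -0.   52.4 134.1]
-1 -255 [  5.2  38.4  85.4  -0.   56.2 170.2]
-1 -289 [   4.7   41.3   78.4   -0.    60.4 -156.3]
28 [-35.2  31.9  91.7  -0.   56.4  26.8] [ -2.5  24.9 107.3  -0.   47.8  59.5]
208 [ -35.2   31.9   91.7   -0.    56.4 -153.2] [  -2.5   24.9  107.3   -0.    47.8 -120.5]
0 [-35.2  31.9  91.7  -0.   56.4  54.8] [ -2.5  24.9 107.3  -0.   47.8  87.5]
180 [ -35.2   31.9   91.7   -0.    56.4 -125.2] [ -2.5  24.9 107.3  -0.   47.8 -92.5]
```

```bash
python3 - <<'E'
from h import *
arm.move_to(*ring(-153,.20)); arm.grip(0.0)
p,R=ring(-153,.066); arm.move_l(p,R,feed=.12)
arm.sleep(.1); f0=np.array(arm.current_force()); print("free",f0,arm.current_ee_pos())
z=.0625
while z>.050:
    p[2]=z; arm.move_l(p,R,feed=.03); f=np.array(arm.current_force())-f0
    if f[2]>1.5: break
    z-=.001
print("contact",z,f,arm.current_ee_pos(),arm.current_t())
ok=True
for ph in np.arange(-153,-289.1,-17):
    p,R=ring(ph,z); arm.move_l(p,R,feed=.06); print(int(ph),np.round(np.array(arm.current_force())-f0,1))
arm.sleep(.2)
p[2]=.068; arm.move_l(p,feed=.04); p[2]=.2; arm.move_l(p,feed=.25); print(arm.current_t())
E
```

```text
free [ 0.23466594  0.87259263 -0.469261  ] [0.56791527 0.00474689 0.06665793]
contact 0.057499999999999996 [-4.00691659 -2.84550682 14.05024714] [0.56765687 0.00462474 0.05817291] 6.8833
-153 [-4.  -2.9 12.9]
-170 [-1.8 -1.4 12.3]
-187 [-2.3 -0.2 10.7]
-204 [-0.1 -0.6 10.4]
-221 [ 0.1 -0.7  8.5]
-238 [ 0.5 -2.   9.1]
-255 [ 0.7 -2.1 10.1]
-272 [0.6 0.  9.3]
-289 [-0.7 -1.8  9.6]
12.6833
```

```bash
python3 - <<'E'
from h import *
import json
arm.move_to([.517,-.281,.20],down(28))
arm.sleep(.15)
cal=arm.get_calibration("wrist");w=arm.snapshot("wrist");t=arm.snapshot("top");s=arm.snapshot("side")
json.dump({k:np.array(v).tolist() for k,v in cal.items()},open("wcal.json","w"))
np.save("w1",w);np.save("t1",t);np.save("s1",s)
o=np.zeros((600,800,3),np.uint8)
o[:420,:560]=w
A=cv2.resize(t[148:218,180:250],(240,240),interpolation=cv2.INTER_CUBIC);o[:240,560:]=A
B=cv2.resize(s[172:247,170:250],(240,225),interpolation=cv2.INTER_CUBIC);o[250:475,560:]=B
save("pics/w1.png",o);print(arm.current_t())
E
```

```text
14.5333
```

View pics/w1.png

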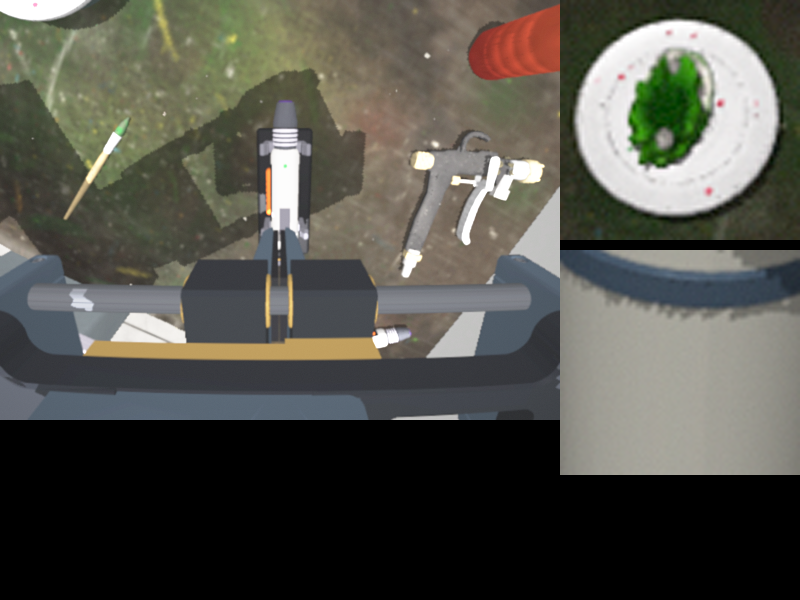

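The wrist view shows the lamp upright in the picture: lens tip at (286,100), body axis near column 285, and the rest plate's front edge at row 129 between columns 258 and 312. In the top view the bud is now on the front side, at about (210.3,188.2). The arm blocks the side view. Next I'll convert these to positions.

```bash
python3 - <<'E'
from h import *
import json
c=json.load(open("wcal.json"));w=np.load("w1.npy");ct=arm.get_calibration("top")
b=onz(ct,210.3,188.2,.120);print("bud",b,np.degrees(np.arctan2(b[1]-C[1],b[0]-C[0])),np.linalg.norm(b[:2]-C))
h=cv2.cvtColor(w,cv2.COLOR_RGB2HSV)
wm=((h[...,2]>150)&(h[...,1]<45))
for r in (140,158,168,178,188,198): print(r,np.where(wm[r,255:315])[0][[0,-1]]+255)
om=((h[...,0]>5)&(h[...,0]<20)&(h[...,1]>180)&(h[...,2]>120)).astype(np.uint8);om[:,:255]=0;om[:,315:]=0
ys,xs=np.where(om);print("orange",ys.min(),ys.max(),xs.min(),xs.max())
for n,u,v,z in (("tip",286,101,.045),("plateL",258,129,.01),("plateR",312,129,.01),("or top",268,ys.min(),.045),("or bot",268,ys.max(),.045)): print(n,onz(c,u,v,z))
save("pics/w1c.png",w[90:250,240:330],3.6)
E
```

```text
bud [0.59962255 0.03735068 0.12      ] -175.6407104660445 0.037485892565589846
140 [273 297]
158 [271 299]
168 [272 298]
178 [272 298]
188 [272 298]
198 [261 297]
orange 169 207 266 270
tip [ 0.60407605 -0.24320591  0.045     ]
plateL [ 0.56399924 -0.2298377   0.01      ]
plateR [ 0.59281865 -0.28362081  0.01      ]
or top [ 0.5347808  -0.25921169  0.045     ]
or bot [ 0.49768146 -0.27860582  0.045     ]
```

View pics/w1c.png

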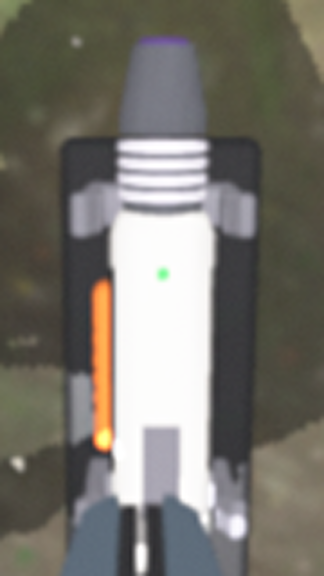

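```bash
python3 - <<'E'
from h import *
import json
c=json.load(open("wcal.json"));ct=arm.get_calibration("top")
az=lambda p:round(float(np.degrees(np.arctan2(p[1]-C[1],p[0]-C[0]))),1)
print("bud before/after",az(onz(ct,220.5,166.2,.12)),az(onz(ct,210.3,188.2,.12)),"tip2",az(onz(ct,203,183.5,.099)),az(onz(ct,213.5,167,.099)))
a=np.array([.8815,.472]);n=np.array([-.472,.8815])
for r,u in ((158,285),(178,285),(188,285)): print("body lat",onz(c,u,r,.053)[:2]@n)
o=.3238*a-.4985*n;print("origin",o)
R=down(28.2)
arm.grip(.06)
arm.move_to([*o,.10],R); arm.move_l([*o,.0215],R,feed=.12); arm.sleep(.1)
f0=np.array(arm.current_force());print(f0,arm.current_ee_pos())
arm.grip(.040); f=np.array(arm.current_force())-f0; print("w",arm.current_width(),arm.current_grasp_force(),f,f[:2]@n)
arm.grip(0); arm.sleep(.1); f=np.array(arm.current_force())-f0;print("w",arm.current_width(),arm.current_grasp_force(),f,f[:2]@n,arm.current_t())
E
```

```text
bud before/after -45.8 -175.6 tip2 130.8 -8.0
body lat -0.49862690904174034
body lat -0.49873237119107533
body lat -0.49878777448965156
origin [ 0.5207217  -0.28659415]
[ 0.40387914  0.12679077 -0.0381603 ] [ 0.52131985 -0.28697144  0.02256437]
w 0.0402120032059115 1.2254054099321365 [-1.75877559  1.71247394  1.07082254] 2.3396878540324657
w 0.030453941561654863 29.99651402235031 [-0.5990851  -0.25233178 -0.4694828 ] 0.06033770563189211 17.8333
```

Grip is centred: width 30.5 mm means the switch is in, and the side force is about zero. Now lift to the pre-cure pose 6 cm short of the target and check the aim.

```bash
cat >> h.py <<'E'
O=np.array([.52072,-.28659])
AZ=-177.5
def cure(gap,dz=0):
    f=np.radians(AZ);e=np.array([np.cos(f),np.sin(f)]);p=C+e*(.044+gap+.094)
    return [p[0],p[1],.113-.0185+dz],down(AZ+180)
E
python3 - <<'E'
from h import *
arm.move_l([*O,.13],down(28.2),feed=.15)
t1=arm.snapshot("top")
arm.move_to(*[ (lambda p,R:([p[0],p[1],.12],R))(*cure(.10))][0])
p,R=cure(.10);arm.move_l(p,R,feed=.1);arm.sleep(.15)
t=arm.snapshot("top");s=arm.snapshot("side");w=arm.snapshot("wrist");np.save("t2",t);np.save("s2",s);np.save("w2",w)
o=np.zeros((600,800,3),np.uint8)
o[:300,:400]=cv2.resize(t[120:240,140:300],(400,300),interpolation=cv2.INTER_CUBIC)
o[:300,400:]=cv2.resize(s[150:300,140:340],(400,300),interpolation=cv2.INTER_CUBIC)
o[300:,:400]=cv2.resize(w,(400,300));o[300:,400:700]=cv2.resize(t1[148:218,180:250],(300,300),interpolation=cv2.INTER_CUBIC)
save("pics/p2.png",o);print(arm.current_ee_pos(),arm.current_width(),arm.current_t())
E
```

```text
[0.39950944 0.02976088 0.09486362] 0.03035881607121179 20.75
```

View pics/p2.png

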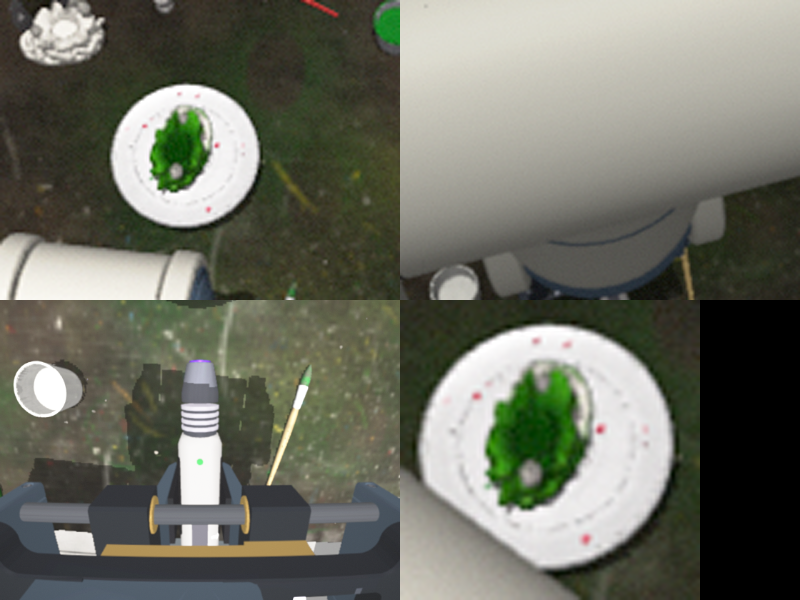

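The bud is at top px (210.4,188.8), facing front, and the lens is free and pointing ahead (wrist view, lens at the top of the lamp). I'll refine the bud centroid, then cure.

```bash
python3 - <<'E'
import h
from h import *
t=np.load("t2.npy");ct=arm.get_calibration("top")
hs=cv2.cvtColor(t,cv2.COLOR_RGB2HSV)[183:194,204:217]
m=((hs[...,1]<90)).astype(np.uint8);n,l,st,ce=cv2.connectedComponentsWithStats(m)
i=min(range(1,n),key=lambda k:np.hypot(*(ce[k]-[6.4,5.8])));u,v=ce[i]+[204,183];print(st[i],u,v)
b=onz(ct,u,v,.122);az=np.degrees(np.arctan2(b[1]-C[1],b[0]-C[0]));print(b,az,np.linalg.norm(b[:2]-C))
if st[i][4]<40 and abs(abs(az)-180)<8: h.AZ=(az if az<0 else az-360)
else: h.AZ=-176.5
print("AZ",h.AZ)
p,R=cure(.040);arm.move_l(p,R,feed=.05);arm.sleep(.2)
print(p,arm.current_ee_pos(),arm.current_width())
w=arm.snapshot("wrist");np.save("w3",w)
t0=arm.current_t();arm.sleep(2.6);print(arm.current_t()-t0,arm.current_t(),arm.current_width())
save("pics/w3.png",w)
E
```

```text
[ 4  2  5  7 30] 209.96666666666667 187.9
[0.59990304 0.03796473 0.122     ] -176.5518161260293 0.03716423882580075
AZ -176.5518161260293
[np.float64(0.45932225116059006), np.float64(0.029494040568003428), 0.0945] [0.45914318 0.02949182 0.09452053] 0.03055712301996929
2.599999999999998 24.95 0.030810076895472674
```

View pics/w3.png

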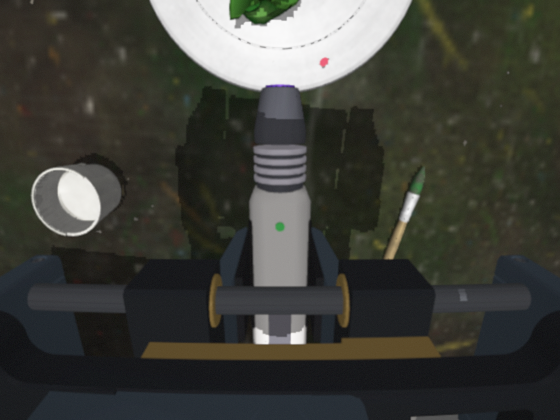

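The lens (281,86) lines up with the disc's axis (disc spans columns 148–415). I'll check the gap numerically, then return the lamp.

```bash
python3 - <<'E'
from h import *
c=arm.get_calibration("wrist");l=onz(c,281,86,.118);f=np.radians(-176.55);j=C+.044*np.array([np.cos(f),np.sin(f)])
print("lens",l,"joint",j,"gap",np.linalg.norm(l[:2]-j),arm.current_t())
w=np.load("w3.npy");hs=cv2.cvtColor(w,cv2.COLOR_RGB2HSV)
m=((hs[...,2]>170)&(hs[...,1]<40)).astype(np.uint8);m[86:]=0;m[:,:140]=0;m[:,430:]=0
k,_=cv2.findContours(m,cv2.RETR_EXTERNAL,cv2.CHAIN_APPROX_NONE);k=max(k,key=cv2.contourArea)[:,0].astype(float)
k=np.array([q for q in k if 3<q[1]<84 and (q[0]<255 or q[0]>310)])
P=np.array([onz(c,*q,.058)[:2] for q in k]);P=P[np.linalg.norm(P-C,axis=1)>.08]
A=np.c_[2*P,np.ones(len(P))];q=np.linalg.lstsq(A,(P**2).sum(1),rcond=None)[0];print("disc by wrist",q[:2],np.sqrt(q[2]+q[:2]@q[:2]))
E
```

```text
lens [0.55318566 0.03346081 0.118     ] joint [0.59307974 0.03755219] gap 0.040103326971891076 24.95
disc by wrist [0.63884154 0.03887685] 0.08384479716667956
```

```bash
python3 - <<'E'
import h
from h import *
h.AZ=-176.55
p,R=cure(.10);arm.move_l(p,R,feed=.12);p[2]=.13;arm.move_l(p,R,feed=.15)
R2=down(28.2);arm.move_to([*O,.13],R2);arm.sleep(.1);f0=np.array(arm.current_force())
arm.move_l([*O,.055],R2,feed=.12)
for z in (.045,.038,.032,.027,.024,.0225,.0215):
    arm.move_l([*O,z],R2,feed=.03);f=np.array(arm.current_force())-f0;print(z,np.round(f,1))
    if np.linalg.norm(f)>15: break
print(arm.current_ee_pos(),arm.current_t())
arm.grip(.037);arm.grip(.062);arm.sleep(.2)
arm.move_l([*O,.12],R2,feed=.12)
# back off so the wrist camera and top camera see the rest
e=np.array([.8815,.472])
arm.move_l([*(O-.06*e),.22],R2,feed=.15);arm.sleep(.2)
c=arm.get_calibration("wrist");w=arm.snapshot("wrist");t=arm.snapshot("top");np.save("w4",w)
o=np.zeros((420,800,3),np.uint8);o[:,:560]=w;o[:240,560:]=cv2.resize(t[148:218,180:250],(240,240),interpolation=cv2.INTER_CUBIC)
save("pics/w4.png",o);print(arm.current_t());
import json;json.dump({k:np.array(v).tolist() for k,v in c.items()},open("wcal4.json","w"))
E
```

```text
0.045 [-0.2 -0.2 -0. ]
0.038 [ 0.2 -0.4  0.5]
0.032 [ 0.1 -0.6  0.4]
0.027 [-0.3 -0.6  0.4]
0.024 [ 0.  -0.4  0.2]
0.0225 [-0.3 -0.5 -0.2]
0.0215 [-0.6  0.2 -0.3]
[ 0.52075024 -0.28661715  0.02150455] 30.4083
33.7167
```

View pics/w4.png

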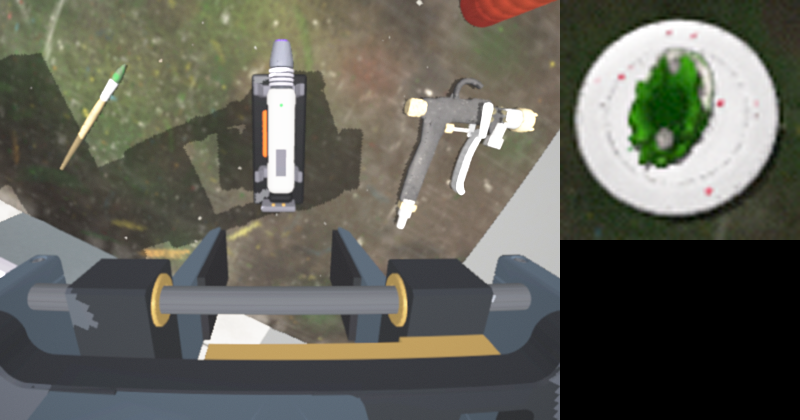

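The lamp is back in its rest with the lens end forward, the orange bar is out, and the lotus looks unchanged. One quick numeric check, then I'll hand in.

```bash
python3 - <<'E'
from h import *
import json
c=json.load(open("wcal4.json"));w=np.load("w4.npy")
a=np.array([.8815,.472]);n=np.array([-.472,.8815])
l=onz(c,281,39.5,.045)[:2];pL=onz(c,253,74,.01)[:2];pR=onz(c,307,74,.01)[:2]
print("lens",l,"along",l@a,"lat",l@n,"(was .4177,-.4995) plate mid lat",(pL+pR)@n/2,"along",(pL+pR)@a/2)
hs=cv2.cvtColor(w,cv2.COLOR_RGB2HSV);wm=(hs[...,2]>150)&(hs[...,1]<45)
for r in (100,120,140,160,180):
    x=np.where(wm[r,262:300])[0][[0,-1]]+262;print(r,x,onz(c,x.mean(),r,.053)[:2]@n)
if abs(l@a-.4177)<.004 and abs(l@n+.4995)<.004: arm.sign_off();print("signed",arm.current_t())
E
```

```text
lens [ 0.60541455 -0.24390676] along 0.41854893866645004 lat -0.5007594762797319 (was .4177,-.4995) plate mid lat -0.49990955723248953 along 0.38939528204716917
100 [267 295] -0.5009349457111072
120 [268 294] -0.5010115292945745
140 [268 294] -0.5010916760123035
160 [268 293] -0.5006343923393601
180 [267 299] -0.5034672598617723
the job is handed in; nothing more can be done
the job is handed in; nothing more can be done
```

I handed the job in at about 34 s: the bud faces the front edge to within about 4°, its foot was lit for 2.6 s from a measured 40 mm with the switch squeezed in, and the lamp lies back in its rest, lens forward and switch released, within about 2 mm of where it was.

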